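# Oil a gate hinge on the sled rail

### The job

Push the sled with the rusty gate hinge along its rail until it clicks in at the station in front of the can with the red cap. With the sled there, press the red cap down and let it spring up again to oil the hinge, then push the sled on to the green drip station at the rail's far end and let go. Do not use the blue-capped can, and leave the things lying around where they are.

Things in the scene. Friction and masses are not known exactly. Their poses are not given: they have to be found in the camera images.
- bench: Fixed plywood board 370 x 470 mm, 18 mm thick, on the work surface; origin on its underside, board from x = -175 to +195 and y = -235 to +235 mm; x points away from the robot, y along the rail. The rail line (two low steel bars) is at x = -90 mm. A grey strip lamp hangs over the caps, on arms from two 22 mm square posts at x = +182, y = +-120 mm.
- lamp_edge (a point): Middle of the lower front edge of the grey strip lamp, 335 mm above the work surface. The lamp is a bar 280 mm long (bench y), 60 mm deep (bench +x from here), 30 mm thick. Its edge is about 11 mm beyond the caps' centres, so a vertical tool cannot get at the caps: come in tilted along the can's axis from the robot's side. Axes as the bench's.
- sled (a joint): Sled position along the rail in m, growing towards bench +y, from 0 to 0.322. Sprung detents (clicks) at 0.10 and 0.21 (in front of the two cans) and 0.31 (green drip station). A detent draws the sled in over the last 4 mm or so; it takes about 5 N to push into or out of one and 1 N to slide it between.
- sled_mid (a point): Centre of the sled's underside, 30 mm above the work surface. The sled is a wooden plate 130 (bench x, from -60 to +70 mm about this point) x 85 mm (along the rail), 12 mm thick, with a brown gate hinge on its far half (up to 26 mm above the underside) and an orange grip on its near half. Axes as the bench's.
- sled_grip (a point): Centre of the top face of the sled's orange grip block, 107 mm above the work surface. The block is 30 mm (bench x) x 22 mm (along the rail), and stands 65 mm above the sled's plate. Axes as the bench's.
- drip_station (a point): Where sled_mid lies when the sled is clicked in at the green drip station (green square and green mark on the board), the last detent, at joint sled = 0.31.
- oil_stand: Fixed cradle with the yellow can with the RED cap (66 mm diameter, strapped in, leaning 32 degrees from vertical towards the robot, bench -x). Origin on the underside of its base plate on the board, x, y axes as the bench's; the hinge is under this can's spout when sled_mid has y = 0 in this frame. The two cans may stand either way round.
- oil_cap_top (a point): Centre of the flat top of the red cap (36 mm diameter, 28 mm tall, about 221 mm above the work surface). Its z axis is the can's axis, pointing out of the cap, up and 32 degrees towards the robot; the cap is pressed along -z. A thin brass spout hangs from its side towards the rail.
- oil_cap (a joint): How far the red cap is pressed, 0 up to 0.010 m fully down; spring 3 N at the start, 6.6 N at 6 mm, 9 N at 10 mm, returns by itself.
- cleaner_cap (a joint): How far the BLUE cap is pressed, in m, as oil_cap; must stay up. It sits on a white can in the same kind of cradle, 110 mm beside the red-capped one along bench y, in front of the other of the two can stations (0.10 or 0.21).
- hammer: Loose hammer 280 mm long lying on the work surface; x along the handle. Bystander.
- coffee_tin: Loose red tin, 104 mm diameter, 142 mm tall, origin at the underside's centre. Bystander.
- tub: Loose white open tub, 110 mm diameter, 80 mm tall, origin at the underside's centre. Bystander.
- screwdriver: Loose screwdriver 200 mm long lying to the right of the bench; x along it. Bystander.

How it is judged:
By the outcome, as a careful person would: the job done as asked, in the order asked, and still so for the second after the job is handed in, with the robot touching nothing.
It also fails if it takes over 56 s, if anything falls off the work surface, if the arm or the gripper's body presses on something with over 40 N, if the wrist force passes 120 N, or if a joint passes its speed limit or range.

### The arm

A 6-joint arm with a two-finger parallel gripper is mounted at the origin on the work surface. World frame = base frame: x ahead of the robot, y to its left, z up, the work surface at z = 0. Lengths are in m, angles in rad, forces in N, time in s.
With the tool pointing down it reaches from about 0.375 to 0.9 m from the base axis. Payload 3.1 kg.
Tool frame: the origin (TCP) lies between the finger pads; the fingertips stand 19 mm ahead of it and the grasp point (between the pads) is the TCP; z points along the fingers, y is the line along which they close (so a half turn about z gives the same grasp; the last joint's range is limited). The gripper opens to 87 mm and grips with 3 to 60 N. Pads are 19 mm wide; open, the fingers measure 117 mm over their backs; the gripper's body (75 mm by 190 mm) begins 51 mm behind the grasp point.
Start: joints at [-1.524, 0.527, 1.433, -0, 1.181, -0.178], TCP at [0.14, -0.609, 0.242] pointing down, gripper open.
Joint ranges: [-3.08, 3.08], [-0.75, 2.2], [0.22, 2.44], [-1.43, 4.57], [0, 2.65], [-2.85, 2.85]. Speed limits (rad/s): [2.79, 2.79, 3.14, 3.14, 3.14, 3.14].

### API

Orientations are given as a unit quaternion [x, y, z, w].
In Python, from rig import telemetry, viewer, hand_in gives the robot as it stands. The module is installed in compiled form; this text tells all that it offers.
- The arm moves only by the shell command python3 -m creep 'ROWS' [FORCE]. ROWS is JSON, a list of rows, each an object with "translation": the shift along the tool's x, y, z in mm, a list of three; "roll": the turn about the tool's z in degrees; "gripper": the finger opening in mm, from 0 to 87. In form: [{"translation": [tx, ty, tz], "roll": roll, "gripper": gripper}, ...]. A call has 1 to 5 rows; each row is the pose to reach, as a shift and turn from the pose commanded when the call began, along the tool's axes at that moment; what a row does not reach only later rows make up. A row lasts 1/12 s, in which the tool goes at most 41.7 mm and 7.16 degrees, less where a joint would pass 70% of its speed; a pose out of reach is approached as far as the arm can. A call with a gripper value outside its range is refused whole. The fingers move at their own pace and stop on an object; FORCE is the grip in N (left out, the last holds). Time passes only in rows, so rows that repeat a pose let the fingers close. It gives the time, the measured TCP pose, the force, the opening and the grip force at its end, in the units of the state.
- telemetry.get_obs(): the state, without advancing time (a new reading comes with each control period).
- viewer.camera(name): name is "scene" or "top" or "wrist"; returns the picture (420x560x3 uint8, blue, green, red); there is no depth.
- viewer.camera_info(name): a dict with "intrinsics" (3x3 intrinsics, pixels), "rvec" (rotation vector, rad) and "tvec" (3), from world to camera coordinates, as OpenCV has them; the wrist camera has in their place "hand_eye" (4x4, takes a point from camera to tool coordinates, whose origin is the TCP and whose axes are the flange's). Camera axes: x right, y down, z forward; pixel columns grow to the right and rows downward; lengths in m; the calibration is good to about 2 mm. A picture is of the moment at which its call begins: read the wrist's pose just before it. camera_info takes no time and is no camera call.
- hand_in(): hands the job in; it is judged then, once.
Trained networks look in the newest picture that a camera, given by its name, has taken for a name from the list of things; names that differ only in an ending like _2 or _b are one class to them, and where a whole thing is asked for, a point or a joint stands for the part that bears it (a point fixed in the world has none). Each returns a list of dicts, best first, with "p" (0 to 1); they miss things now and then, are a little off and sometimes report something else, mostly with a low value. They report only what shows in the picture. A call takes as long as a camera call.
- viewer.recognise(camera, thing): "bbox" ([left, top, width, height] in pixels, round what is visible of it).
The state is a dict: "time": time; "q": joint angles; "joint_velocities": joint speeds; "joint_torque": joint torques, N m; "position": TCP position; "tool_rot": TCP orientation; "ft_force": force on the tool from outside, world axes, zero at the start; "moment": the same for the moment, N m; "grip_width": finger opening in m; "grip_force": force on a finger pad.
Only numpy, scipy, OpenCV 4.12 (cv2) and the standard library are available. Lean on these libraries where they do the work, as an engineer would, in place of code of your own. Each camera call takes 0.05 s, during which the arm holds its last target. There are 200 camera calls.

## Working session

There is one attempt and no reset: what is moved stays moved. The work goes in short steps, Python scripts to look and compute and a shell command to move; the robot and the scene stay as the last step left them, time stands still between calls to the robot, and variables do not carry over. Pictures are saved under pics/ and viewed, at most 10 in all, crops included, and the job is handed in when it is done.

```bash
mkdir -p pics; python3 - <<'E'
from rig import telemetry, viewer
import cv2
o=telemetry.get_obs(); print(o['time'],o['position'],o['tool_rot'])
for c in ("scene","top"):
    im=viewer.camera(c); cv2.imwrite(f"pics/{c}0.png",im)
    print(c,viewer.camera_info(c))
    for t in ("bench","sled_mid","sled_grip","oil_stand","oil_cap","cleaner_cap","hammer","coffee_tin","tub","screwdriver"):
        print(t,[(r['bbox'],round(r['p'],2)) for r in viewer.recognise(c,t)[:2]])
E
```

```text
0.0 [ 0.13991298 -0.60842162  0.24056405] [ 9.93631440e-01  1.12673606e-01  5.96638032e-05 -1.10310963e-03]
scene {'intrinsics': array([[516.5957289 ,   0.        , 286.73572795],
       [  0.        , 516.5957289 , 207.13495862],
       [  0.        ,   0.        ,   1.        ]]), 'rvec': array([ 2.76893059, -0.4980199 ,  0.09611387]), 'tvec': array([-0.49709314,  0.25639981,  1.81267851])}
bench [([253.1, 151.5, 146.5, 166.3], 0.91)]
sled_mid [([288.2, 263.9, 38.9, 33.1], 0.93)]
sled_grip []
oil_stand [([323.2, 231.0, 49.9, 26.6], 0.91)]
oil_cap [([329.2, 233.6, 8.7, 6.1], 0.43)]
cleaner_cap []
hammer [([188.8, 101.8, 41.8, 70.4], 0.67)]
coffee_tin [([237.2, 96.7, 30.2, 44.5], 0.63), ([339.0, 327.7, 33.4, 36.1], 0.27)]
tub [([337.4, 328.1, 37.6, 37.9], 0.76), ([245.7, 359.3, 52.6, 21.0], 0.38)]
screwdriver []
top {'intrinsics': array([[382.46696175,   0.        , 275.28771564],
       [  0.        , 382.46696175, 210.74237459],
       [  0.        ,   0.        ,   1.        ]]), 'rvec': array([ 2.10501055, -2.15925839,  0.17540885]), 'tvec': array([0.00459011, 0.54240683, 1.37620314])}
bench []
sled_mid [([314.7, 195.5, 20.3, 38.1], 0.75)]
sled_grip [([313.5, 198.5, 23.1, 33.3], 0.87)]
oil_stand [([296.7, 160.3, 25.5, 25.9], 0.94)]
oil_cap [([382.4, 176.7, 32.7, 32.8], 0.32)]
cleaner_cap []
hammer [([114.2, 224.2, 65.8, 59.0], 0.64)]
coffee_tin [([132.6, 193.6, 39.0, 33.7], 0.63)]
tub [([383.7, 174.3, 29.7, 33.2], 0.83)]
screwdriver [([390.0, 240.9, 6.0, 47.8], 0.52), ([231.9, 111.0, 124.5, 126.9], 0.38)]
```

View pics/scene0.png

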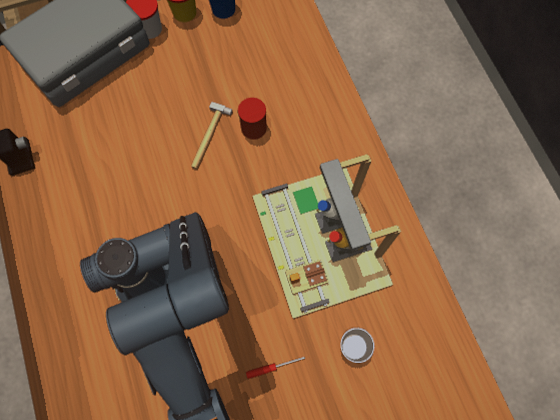

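View pics/top0.png

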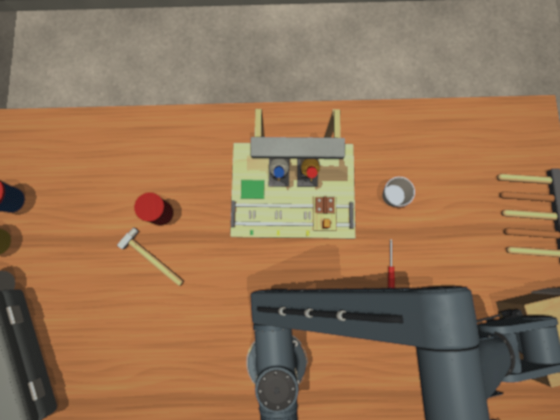

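The top view shows the bench at about columns 231–356 and rows 143–239. The red cap is at (312,172), the blue cap at (279,172), the orange grip at (327,223) and the green square at (253,189). The red can is at the 0.10 station and the sled is at the right end. Next I'll measure by fitting the bench and triangulating the colour blobs.

```bash
cat > h.py <<'E'
import numpy as np, cv2
from rig import viewer
from scipy.spatial.transform import Rotation as R
def cam(n):
    i=viewer.camera_info(n); return i['intrinsics'],cv2.Rodrigues(i['rvec'])[0],i['tvec']
def proj(n,P):
    K,Rm,t=cam(n); q=(Rm@np.atleast_2d(P).T).T+t; q=q@K.T; return q[:,:2]/q[:,2:]
def onz(n,uv,z):
    K,Rm,t=cam(n); c=-Rm.T@t; d=Rm.T@np.linalg.inv(K)@[uv[0],uv[1],1]; return c+d*(z-c[2])/d[2]
def tri(a,b):
    Ps=[]
    for n in("scene","top"):
        K,Rm,t=cam(n); Ps.append(K@np.c_[Rm,t])
    X=cv2.triangulatePoints(Ps[0],Ps[1],np.float64(a),np.float64(b))[:,0]; return X[:3]/X[3]
E
python3 - <<'E'
from h import *
im={c:cv2.imread(f"pics/{c}0.png") for c in("scene","top")}
roi={"scene":(255,150,140,165),"top":(228,138,132,106)}
rng={"red":[((0,170,120),(5,255,255)),((172,170,120),(180,255,255))],"blue":[((110,150,60),(130,255,255))],"orange":[((10,200,190),(20,255,255))],"green":[((50,150,60),(75,255,255))]}
for k,v in rng.items():
    for c in im:
        x,y,w,h=roi[c]; hsv=cv2.cvtColor(im[c][y:y+h,x:x+w],cv2.COLOR_BGR2HSV)
        m=sum(cv2.inRange(hsv,*r) for r in v)
        n,_,s,ce=cv2.connectedComponentsWithStats(m)
        print(k,c,[(s[i][:5]+[x,y,0,0,0],(ce[i]+[x,y]).round(1)) for i in np.argsort(-s[1:,4])[:2]+1])
for uv in[(233,143),(355,143),(231,238),(357,239)]: print(onz("top",uv,.018).round(4))
print(onz("top",(327,223),.107), onz("top",(312,172),.221))
a=cv2.resize(im["scene"][150:320,250:400],None,fx=3.5,fy=3.5,interpolation=cv2.INTER_CUBIC)
cv2.imwrite("pics/sc.png",a)
b=cv2.resize(im["top"][135:245,225:360],None,fx=5,fy=5,interpolation=cv2.INTER_CUBIC)
cv2.imwrite("pics/tc.png",b)
E
```

```text
red scene [(array([329, 231,  11,  11,  91]), array([334.2, 236.1]))]
red top [(array([307, 167,  10,  11,  86]), array([311.4, 172. ]))]
blue scene [(array([319, 201,   9,  10,  67]), array([322.7, 205.1]))]
blue top [(array([280, 167,   1,   1,   1]), array([280., 167.])), (array([282, 169,   1,   1,   1]), array([282., 169.]))]
orange scene []
orange top []
green scene [(array([311, 187,   1,   1,   1]), array([311., 187.]))]
green top []
[0.8199 0.1494 0.018 ]
[ 0.807  -0.3269  0.018 ]
[0.4477 0.1593 0.018 ]
[ 0.432  -0.3119  0.018 ]
[ 0.48331249 -0.19081909  0.107     ] [ 0.63940942 -0.13406771  0.221     ]
```

View pics/tc.png

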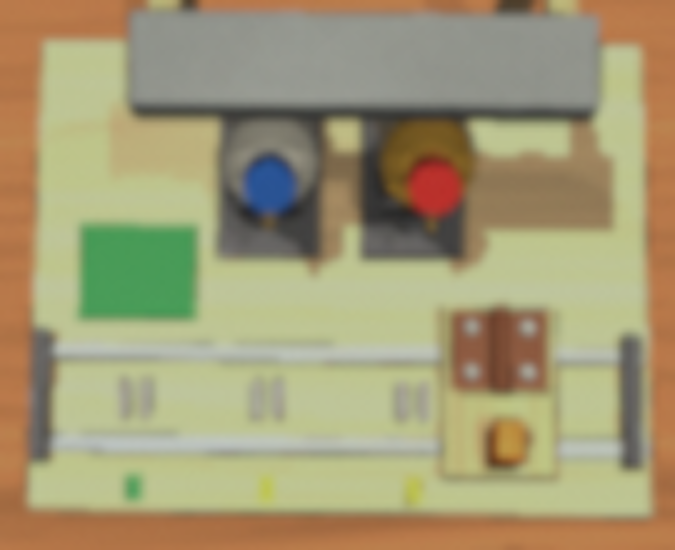

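View pics/sc.png

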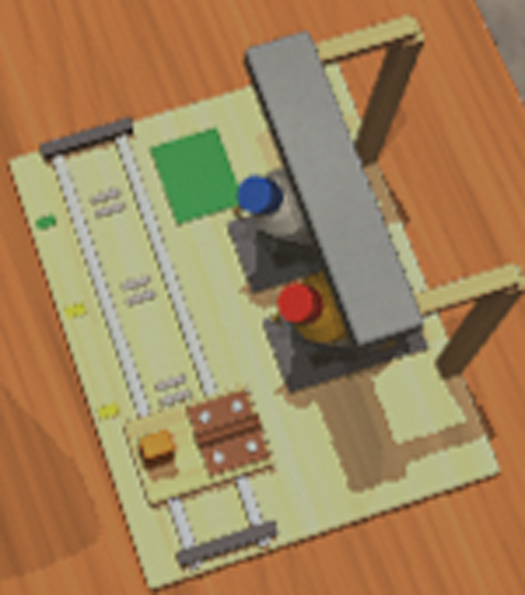

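The enlarged crops show the bench corners clearly. In the top crop they are at (43,39), (641,46), (28,508) and (653,517). The red cap is at (435,188), and the grip's top face is at about (511,440). I'll fit the bench pose from both views.

```bash
python3 - <<'E'
from h import *
from scipy.optimize import least_squares
T=lambda p:(225+(p[0]+.5)/5-.5,135+(p[1]+.5)/5-.5); S=lambda p:(250+(p[0]+.5)/3.5-.5,150+(p[1]+.5)/3.5-.5)
B=np.array([[.195,.235,.018],[.195,-.235,.018],[-.175,.235,.018],[-.175,-.235,.018]])
tu=np.array([T(p) for p in[(43,39),(641,46),(28,510),(653,517)]])
su=np.array([S(p) for p in[(10,160),(150,590),(497,473)]])
def w(p,P): P=np.atleast_2d(P);c,s=np.cos(p[2]),np.sin(p[2]);return np.c_[p[0]+c*P[:,0]-s*P[:,1],p[1]+s*P[:,0]+c*P[:,1],P[:,2]]
def res(p): return np.r_[(proj("top",w(p,B))-tu).ravel(),(proj("scene",w(p,B[[2,3,1]]))-su).ravel()]
r=least_squares(res,[.63,-.08,0]);p=r.x;print(p,r.fun.round(1))
inv=lambda X:w([0,0,-p[2]],[[X[0]-p[0],X[1]-p[1],X[2]]])[0].round(4)
cap=tri(S((299,303)),T((435,188)));blue=tri(S((259,194)),T((269,184)))
print("red",cap,inv(cap),onz("top",T((435,188)),.221),inv(onz("top",T((435,188)),.221)),"blue",blue,inv(blue))
g=tri(S((158,442)),T((511,439)));print("grip",g,inv(g),onz("top",T((511,439)),.107),inv(onz("top",T((511,439)),.107)))
print("lampfront L/R",[inv(onz("top",T(q),.335)) for q in((131,110),(597,115))],[inv(onz("scene",S(q),.365)) for q in((245,50),(360,342))])
print("yellow marks",[inv(onz("top",T(q),.018)) for q in((133,488),(266,488),(413,490))])
E
```

```text
[ 0.61929293 -0.0775459  -0.0391091 ] [-0.3 -0.2  0.5 -0.3 -0.5 -0.1  0.   0.2 -0.9 -0.1 -0.6  0.3  1.2  0. ]
red [ 0.64266998 -0.13299789  0.21417559] [ 0.0255 -0.0545  0.2142] [ 0.63876253 -0.13271822  0.221     ] [ 0.0216 -0.0544  0.221 ] blue [ 0.64766062 -0.02274311  0.2150411 ] [0.0262 0.0559 0.215 ]
grip [ 0.48645273 -0.18934279  0.11222264] [-0.1284 -0.1169  0.1122] [ 0.48546741 -0.19021472  0.107     ] [-0.1293 -0.1178  0.107 ]
lampfront L/R [array([0.0365, 0.1393, 0.335 ]), array([ 0.0369, -0.1421,  0.335 ])] [array([0.0313, 0.1385, 0.365 ]), array([ 0.0342, -0.1367,  0.365 ])]
yellow marks [array([-0.1578,  0.1548,  0.018 ]), array([-0.1565,  0.0549,  0.018 ]), array([-0.1565, -0.0554,  0.018 ])]
```

Bench centre is at world (0.619, −0.078) with a yaw of −2.24°. In the bench frame:

| Item | Position |
|---|---|
| Red cap | (0.023, −0.055) |
| Lamp edge | x ≈ 0.035 |
| Stations | y = −0.055, +0.055, +0.155 |
| Grip | (−0.129, −0.118), so sled ≈ 0.037 |

These all agree with the sizes given. I'll start the approach to the sled.

```bash
python3 -m creep '[{"translation":[32,-24,0],"roll":5,"gripper":60},{"translation":[64,-48,0],"roll":10,"gripper":60},{"translation":[96,-72,0],"roll":15.2,"gripper":60},{"translation":[128,-96,0],"roll":15.2,"gripper":60},{"translation":[160,-120,0],"roll":15.2,"gripper":60}]' 15
cat >> h.py <<'E'
YAW=-0.0391;BO=np.array([.6193,-.0775,0]);RB=R.from_euler('z',YAW)
def bench(P): return RB.inv().apply(np.asarray(P)-BO)
def world(P): return RB.apply(P)+BO
def state():
    from rig import telemetry
    o=telemetry.get_obs(); r=R.from_quat(o['tool_rot']); m=r.as_matrix()
    print("t",round(o['time'],2),"bench pos",(bench(o['position'])*1000).round(1),"F",np.round(o['ft_force'],1),"w",round(o['grip_width']*1000,1),round(o['grip_force'],1))
    z=RB.inv().apply(m[:,2]); x=RB.inv().apply(m[:,0]); print("z_b",z.round(3),"x_b",x.round(3),"q",np.round(o['q'],3)); return o,m
def togo(P):
    o,m=state(); print("tool shift mm",(m.T@(world(P)-o['position'])*1000).round(1))
E
python3 -c "
from h import *
togo([-.129,-.118,.200])"
```

```text
time: 1.52
position: [0.2698, -0.4549, 0.2416]
tool_rot: [1.0, -0.02, 0.0, 0.0]
ft_force: [1.2, -0.0, 0.2]
grip_width: 0.0638
grip_force: 0.0
t 1.52 bench pos [-334.5 -390.8  241.6] F [ 1.2 -0.   0.2] w 63.8 0.0
z_b [ 0. -0. -1.] x_b [ 1.    -0.001  0.   ] q [-1.247  0.398  1.673  0.     1.07   0.364]
tool shift mm [ 205.1 -273.1   41.6]
```

```bash
python3 -m creep '[{"translation":[25,-33,0],"roll":0,"gripper":55},{"translation":[50,-66,0],"roll":0,"gripper":55},{"translation":[75,-99,0],"roll":0,"gripper":55},{"translation":[100,-132,0],"roll":0,"gripper":55},{"translation":[125,-165,0],"roll":0,"gripper":55}]' 15
python3 -m creep '[{"translation":[20,-27,10],"roll":0,"gripper":55},{"translation":[40,-54,20],"roll":0,"gripper":55},{"translation":[60,-80,30],"roll":0,"gripper":55},{"translation":[80,-108,42],"roll":0,"gripper":55},{"translation":[80,-108,60],"roll":0,"gripper":55}]' 15
python3 -c "
from h import *
import rig
togo([-.129,-.118,.085])
o,m=state();im=viewer.camera('wrist');cv2.imwrite('pics/w1.png',im)
h=viewer.camera_info('wrist');K=h['intrinsics'];H=h['hand_eye'];print(viewer.recognise('wrist','sled_grip')[:2])
P=m.T@(world([-.129,-.118,.107])-o['position']);c=H[:3,:3].T@(P-H[:3,3]);print('pred',K@c/c[2])"
```

```text
time: 1.93
position: [0.4015, -0.2948, 0.2419]
tool_rot: [1.0, -0.02, 0.0, 0.0]
ft_force: [1.0, -0.1, 1.0]
grip_width: 0.0551
grip_force: 0.0
time: 2.35
position: [0.4885, -0.1878, 0.1823]
tool_rot: [1.0, -0.017, 0.003, 0.0]
ft_force: [0.5, -0.5, 0.3]
grip_width: 0.0548
grip_force: 0.0
t 2.35 bench pos [-126.4 -115.3  182.3] F [ 0.5 -0.5  0.3] w 54.8 0.0
z_b [ 0.005 -0.    -1.   ] x_b [1.    0.005 0.005] q [-0.582  0.474  1.75   0.003  0.913  1.021]
tool shift mm [-3.1  2.6 97.3]
t 2.35 bench pos [-126.4 -115.3  182.3] F [ 0.5 -0.5  0.3] w 54.8 0.0
z_b [ 0.005 -0.    -1.   ] x_b [1.    0.005 0.005] q [-0.582  0.474  1.75   0.003  0.913  1.021]
[{'bbox': [228.0, 64.5, 111.3, 185.2], 'p': 0.6}]
pred [284.84384776 231.94917755   1.        ]
```

View pics/w1.png

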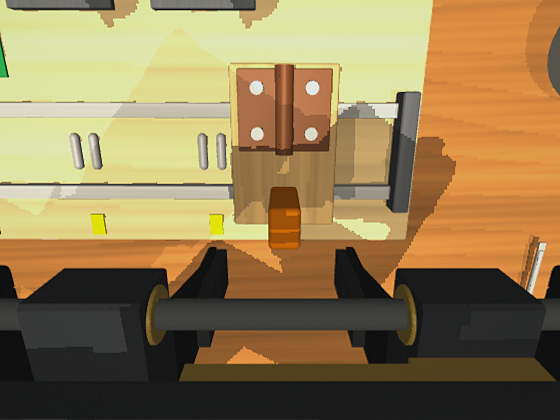

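The wrist view shows the orange grip at (285,228), as predicted at (285,232), between the fingers and clear of both. I'll descend and grasp it.

```bash
python3 -m creep '[{"translation":[0,0,30],"roll":0,"gripper":50},{"translation":[-2,1,60],"roll":0,"gripper":50},{"translation":[-2,2,88],"roll":0,"gripper":50},{"translation":[-2,2,95],"roll":0,"gripper":50},{"translation":[-2,2,95],"roll":0,"gripper":50}]' 15
python3 -c "
from h import *
togo([-.129,-.118,.085])"
```

```text
time: 2.87
position: [0.4813, -0.1939, 0.0854]
tool_rot: [1.0, -0.021, -0.002, -0.001]
ft_force: [-0.5, 0.6, -1.0]
grip_width: 0.0502
grip_force: 0.0
t 2.87 bench pos [-133.4 -121.7   85.4] F [-0.5  0.6 -1. ] w 50.2 0.0
z_b [-0.003  0.002 -1.   ] x_b [ 1.    -0.002 -0.003] q [-0.598  0.635  1.822 -0.     0.688  1.014]
tool shift mm [ 4.4 -3.7  0.4]
```

```bash
python3 -m creep '[{"translation":[3,-4,0],"roll":0,"gripper":40},{"translation":[3,-4,0],"roll":0,"gripper":15},{"translation":[3,-4,0],"roll":0,"gripper":15},{"translation":[3,-4,0],"roll":0,"gripper":15},{"translation":[3,-4,0],"roll":0,"gripper":15}]' 20
python3 -c "
from h import *
state()"
```

```text
time: 3.28
position: [0.4863, -0.1899, 0.0876]
tool_rot: [1.0, -0.02, 0.001, 0.001]
ft_force: [0.3, -0.7, -1.4]
grip_width: 0.0246
grip_force: 0.0
t 3.28 bench pos [-128.5 -117.5   87.6] F [ 0.3 -0.7 -1.4] w 24.6 0.0
z_b [ 0.002 -0.001 -1.   ] x_b [ 1.    -0.     0.002] q [-0.587  0.632  1.818 -0.     0.69   1.023]
```

```bash
python3 -m creep '[{"translation":[0,0,0],"roll":0,"gripper":15},{"translation":[0,0,0],"roll":0,"gripper":15},{"translation":[0,-15,0],"roll":0,"gripper":15},{"translation":[0,-30,0],"roll":0,"gripper":15},{"translation":[0,-45,0],"roll":0,"gripper":15}]' 20
python3 -m creep '[{"translation":[0,-8,0],"roll":0,"gripper":15},{"translation":[0,-14,0],"roll":0,"gripper":15},{"translation":[0,-18,0],"roll":0,"gripper":15},{"translation":[0,-18,0],"roll":0,"gripper":15},{"translation":[0,-18,0],"roll":0,"gripper":15}]' 20
python3 -c "
from h import *
state()"
```

```text
time: 3.7
position: [0.4879, -0.1452, 0.0875]
tool_rot: [1.0, -0.02, 0.001, 0.001]
ft_force: [-0.5, -1.4, 6.1]
grip_width: 0.0217
grip_force: 20.0
time: 4.12
position: [0.4885, -0.1267, 0.0875]
tool_rot: [1.0, -0.019, 0.0, 0.0]
ft_force: [-2.4, 0.8, 6.2]
grip_width: 0.0219
grip_force: 20.0
t 4.12 bench pos [-128.8  -54.3   87.5] F [-2.4  0.8  6.2] w 21.9 20.0
z_b [ 0.001 -0.001 -1.   ] x_b [1.    0.001 0.001] q [-4.750e-01  6.190e-01  1.861e+00 -1.000e-03  6.610e-01  1.134e+00]
```

```bash
python3 -m creep '[{"translation":[0,0,0],"roll":0,"gripper":40},{"translation":[0,0,0],"roll":0,"gripper":50},{"translation":[0,0,0],"roll":0,"gripper":50},{"translation":[0,0,-40],"roll":0,"gripper":50},{"translation":[0,0,-80],"roll":0,"gripper":50}]' 20
python3 -m creep '[{"translation":[0,0,-20],"roll":0,"gripper":30},{"translation":[0,0,-20],"roll":0,"gripper":0}]' 20
python3 -c "
from h import *
o,m=state();im=viewer.camera('wrist');cv2.imwrite('pics/w2.png',im)
h=viewer.camera_info('wrist');K=h['intrinsics'];H=h['hand_eye']
for b in([-.129,-.055,.107],[-.16,-.0975,.042],[-.16,-.0125,.042],[-.1565,-.055,.018]):
  P=m.T@(world(b)-o['position']);c=H[:3,:3].T@(P-H[:3,3]);print('pred',b,(K@c/c[2]).round())"
```

```text
time: 4.53
position: [0.486, -0.1258, 0.164]
tool_rot: [1.0, -0.02, -0.004, -0.002]
ft_force: [1.4, -1.9, -0.2]
grip_width: 0.0462
grip_force: 0.0
time: 4.7
position: [0.491, -0.128, 0.1906]
tool_rot: [1.0, -0.02, 0.004, 0.002]
ft_force: [1.2, -0.6, 0.5]
grip_width: 0.042
grip_force: 0.0
t 4.7 bench pos [-126.2  -55.5  190.6] F [ 1.2 -0.6  0.5] w 42.0 0.0
z_b [ 0.009 -0.004 -1.   ] x_b [ 1.    -0.     0.009] q [-0.476  0.441  1.784  0.     0.907  1.134]
pred [-0.129, -0.055, 0.107] [280. 228.   1.]
pred [-0.16, -0.0975, 0.042] [327. 235.   1.]
pred [-0.16, -0.0125, 0.042] [232. 235.   1.]
pred [-0.1565, -0.055, 0.018] [280. 223.   1.]
```

View pics/w2.png

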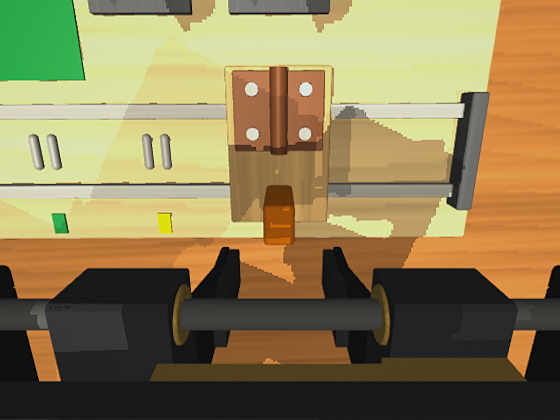

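The sled is centred at column 280 in front of the red can's stand, with the right-hand yellow mark covered, so it sits in the 0.10 detent. The moves only offer translation and roll, so I need to find how tilt could come about. I'll fit the arm's planar kinematics to see where its limits are.

```bash
python3 - <<'E'
import numpy as np
from scipy.optimize import least_squares
D=np.array([[.1399,-.6084,.2406,.527,1.433],[.2698,-.4549,.2416,.398,1.673],[.4885,-.1878,.1823,.474,1.75],[.4813,-.1939,.0854,.635,1.822],[.4885,-.1267,.0875,.619,1.861],[.491,-.128,.1906,.441,1.784]])
r=np.hypot(D[:,0],D[:,1]);z=D[:,2];q2=D[:,3];a=q2+D[:,4]
A=np.r_[np.c_[np.sin(q2),np.sin(a),np.cos(a),0*a],np.c_[np.cos(q2),np.cos(a),-np.sin(a),1+0*a]]
x,res,rk,sv=np.linalg.lstsq(A,np.r_[r,z],rcond=None);print("L2,L3,off,d1-Lw",x.round(4),sv.round(3),(A@x-np.r_[r,z]).round(4))
L2,L3,e,h=x
for Z in(.1,.2,.3,.4,.5,.6,.7,.8):
    rr=[];
    for s in np.linspace(-.75,2.2,300):
        for t in np.linspace(.22,2.44,200):
            q5=np.pi-s-t
            if 0<=q5<=2.65 and abs(h+L2*np.cos(s)+L3*np.cos(s+t)-e*np.sin(s+t)-Z)<.006: rr.append((L2*np.sin(s)+L3*np.sin(s+t)+e*np.cos(s+t),s,t,q5))
    if rr: rr.sort();print(Z,np.round(rr[0],2),np.round(rr[-1],2))
E
```

```text
L2,L3,off,d1-Lw [ 0.598   0.3973  0.1097 -0.0212] [4.135 2.6   0.33  0.17 ] [ 0.0024 -0.0011 -0.0016  0.0021 -0.0002 -0.0037  0.0028  0.0017  0.
 -0.0023 -0.0025  0.0002]
0.1 [0.25 0.45 2.44 0.25] [0.97 1.25 0.22 1.67]
0.2 [ 0.17 -0.02  2.44  0.72] [0.96 1.14 0.22 1.78]
0.3 [-0.01 -0.75  2.35  1.54] [0.93 1.04 0.23 1.87]
0.4 [ 0.   -0.75  2.11  1.79] [0.89 0.93 0.23 1.98]
0.5 [-0.   -0.75  1.84  2.05] [0.83 0.82 0.22 2.1 ]
0.6 [-0.04 -0.75  1.58  2.31] [0.76 0.69 0.22 2.23]
0.7 [-0.11 -0.75  1.28  2.61] [0.67 0.55 0.22 2.37]
0.8 [-0.01 -0.51  1.01  2.64] [0.54 0.38 0.23 2.53]
```

```bash
python3 -m creep '[{"translation":[0,0,-40],"roll":0,"gripper":0},{"translation":[0,0,-80],"roll":0,"gripper":0},{"translation":[0,-10,-120],"roll":0,"gripper":0},{"translation":[0,-20,-160],"roll":0,"gripper":0},{"translation":[0,-35,-198],"roll":0,"gripper":0}]' 20
python3 -m creep '[{"translation":[0,-25,-32],"roll":0,"gripper":0},{"translation":[20,-50,-60],"roll":0,"gripper":0},{"translation":[50,-74,-80],"roll":0,"gripper":0},{"translation":[85,-74,-100],"roll":0,"gripper":0},{"translation":[125,-74,-105],"roll":0,"gripper":0}]' 20
python3 -m creep '[{"translation":[40,0,0],"roll":0,"gripper":0},{"translation":[80,0,0],"roll":0,"gripper":0},{"translation":[120,0,0],"roll":0,"gripper":0},{"translation":[160,0,0],"roll":0,"gripper":0},{"translation":[200,0,0],"roll":0,"gripper":0}]' 20
python3 -c "
from h import *
state()"
```

```text
time: 5.17
position: [0.4889, -0.0918, 0.3848]
tool_rot: [1.0, -0.021, -0.001, -0.0]
ft_force: [0.6, -0.6, 0.4]
grip_width: 0.0073
grip_force: 0.0
time: 5.58
position: [0.6186, -0.0208, 0.4926]
tool_rot: [1.0, -0.018, 0.002, 0.0]
ft_force: [-0.3, -0.9, 0.1]
grip_width: 0.0004
grip_force: 0.0
time: 6.0
position: [0.8151, -0.0306, 0.486]
tool_rot: [1.0, -0.02, -0.002, -0.0]
ft_force: [1.1, -0.9, 1.3]
grip_width: 0.0009
grip_force: 0.0
t 6.0 bench pos [193.8  54.5 486. ] F [ 1.1 -0.9  1.3] w 0.9 0.0
z_b [-0.004  0.001 -1.   ] x_b [ 1.    -0.    -0.004] q [-0.174  0.768  0.335  0.     2.044  1.436]
```

```bash
python3 -m creep '[{"translation":[0,-40,0],"roll":0,"gripper":0},{"translation":[0,-80,0],"roll":0,"gripper":0},{"translation":[0,-112,0],"roll":0,"gripper":0},{"translation":[0,-112,0],"roll":0,"gripper":0}]' 20
python3 -c "
from h import *
state()"
python3 -m creep '[{"translation":[40,0,0],"roll":0,"gripper":0},{"translation":[80,0,0],"roll":0,"gripper":0}]' 20
python3 -c "
from h import *
state()"
```

```text
time: 6.33
position: [0.8181, 0.0896, 0.4848]
tool_rot: [1.0, -0.015, -0.003, -0.002]
ft_force: [-2.2, 0.2, -0.3]
grip_width: 0.0005
grip_force: 0.0
t 6.33 bench pos [192.1 174.8 484.8] F [-2.2  0.2 -0.3] w 0.5 0.0
z_b [-0.006  0.003 -1.   ] x_b [ 1.     0.009 -0.006] q [-0.027  0.79   0.292  0.004  2.066  1.575]
time: 6.5
position: [0.8495, 0.0766, 0.4635]
tool_rot: [1.0, -0.019, 0.01, -0.001]
ft_force: [-0.9, 0.1, -1.1]
grip_width: 0.0005
grip_force: 0.0
t 6.5 bench pos [224.  163.  463.5] F [-0.9  0.1 -1.1] w 0.5 0.0
z_b [ 0.019  0.003 -1.   ] x_b [1.    0.001 0.02 ] q [-0.042  0.849  0.222  0.004  2.05   1.569]
```

The tool is starting to tilt outward at the reach limit (q3 = 0.222). I'll push further out and see whether the commanded pose keeps the tilt.

```bash
python3 -m creep '[{"translation":[40,0,0],"roll":0,"gripper":0},{"translation":[80,0,0],"roll":0,"gripper":0},{"translation":[120,0,0],"roll":0,"gripper":0}]' 20
python3 -c "
from h import *
state()"
python3 -m creep '[{"translation":[0,0,0],"roll":0,"gripper":0}]' 20
python3 -c "
from h import *
state()"
```

```text
time: 6.75
position: [0.8752, 0.0658, 0.4346]
tool_rot: [0.999, -0.02, 0.025, -0.003]
ft_force: [0.5, -0.4, 0.3]
grip_width: 0.0005
grip_force: 0.0
t 6.75 bench pos [250.1 153.2 434.6] F [ 0.5 -0.4  0.3] w 0.5 0.0
z_b [ 0.05   0.007 -0.999] x_b [ 0.999 -0.002  0.05 ] q [-0.054  0.884  0.221  0.008  1.986  1.561]
time: 6.83
position: [0.875, 0.0655, 0.4336]
tool_rot: [0.999, -0.021, 0.024, -0.003]
ft_force: [-0.3, -0.1, -0.6]
grip_width: 0.0004
grip_force: 0.0
t 6.83 bench pos [249.9 152.9 433.6] F [-0.3 -0.1 -0.6] w 0.4 0.0
z_b [ 0.048  0.006 -0.999] x_b [ 0.999 -0.002  0.048] q [-0.054  0.885  0.222  0.008  1.987  1.561]
```

```bash
python3 -m creep '[{"translation":[35,0,-20],"roll":0,"gripper":0},{"translation":[70,0,-40],"roll":0,"gripper":0},{"translation":[105,0,-60],"roll":0,"gripper":0},{"translation":[140,0,-80],"roll":0,"gripper":0},{"translation":[175,0,-100],"roll":0,"gripper":0}]' 20
python3 -c "
from h import *
state()"
```

```text
time: 7.25
position: [0.8773, 0.0555, 0.4534]
tool_rot: [0.999, -0.02, 0.044, -0.004]
ft_force: [-0.6, -0.3, -0.8]
grip_width: 0.0002
grip_force: 0.0
t 7.25 bench pos [252.7 143.  453.4] F [-0.6 -0.3 -0.8] w 0.2 0.0
z_b [ 0.087  0.01  -0.996] x_b [ 0.996 -0.001  0.087] q [-0.067  0.865  0.218  0.013  1.972  1.549]
```

```bash
python3 -m creep '[{"translation":[-40,0,0],"roll":0,"gripper":0},{"translation":[-80,0,0],"roll":0,"gripper":0},{"translation":[-80,0,0],"roll":0,"gripper":0}]' 20
python3 -c "
from h import *
state()"
```

```text
time: 7.5
position: [0.7922, 0.0596, 0.4409]
tool_rot: [0.999, -0.019, 0.036, -0.004]
ft_force: [1.4, 1.1, 0.6]
grip_width: 0.0
grip_force: 0.0
t 7.5 bench pos [167.4 143.7 440.9] F [1.4 1.1 0.6] w 0.0 0.0
z_b [ 0.073  0.01  -0.997] x_b [ 0.997 -0.     0.073] q [-0.07   0.654  0.668  0.013  1.747  1.543]
```

The tilt survives moving back inward, so it can be built up at the reach limit. I'll continue.

```bash
R='[{"translation":[41,0,0],"roll":0,"gripper":0},{"translation":[82,0,0],"roll":0,"gripper":0},{"translation":[123,0,0],"roll":0,"gripper":0}]' ; unset R
python3 -m creep '[{"translation":[41,0,0],"roll":0,"gripper":0},{"translation":[82,0,0],"roll":0,"gripper":0},{"translation":[123,0,0],"roll":0,"gripper":0},{"translation":[164,0,0],"roll":0,"gripper":0},{"translation":[205,0,0],"roll":0,"gripper":0}]' 20 >/dev/null
python3 -c "
from h import *
state()"
python3 -m creep '[{"translation":[41,0,0],"roll":0,"gripper":0},{"translation":[82,0,0],"roll":0,"gripper":0},{"translation":[123,0,0],"roll":0,"gripper":0},{"translation":[164,0,0],"roll":0,"gripper":0},{"translation":[205,0,0],"roll":0,"gripper":0}]' 20 >/dev/null
python3 -c "
from h import *
state()"
python3 -m creep '[{"translation":[41,0,0],"roll":0,"gripper":0},{"translation":[82,0,0],"roll":0,"gripper":0},{"translation":[123,0,0],"roll":0,"gripper":0},{"translation":[164,0,0],"roll":0,"gripper":0},{"translation":[205,0,0],"roll":0,"gripper":0}]' 20 >/dev/null
python3 -c "
from h import *
state()"
```

```text
t 7.92 bench pos [275.9 136.9 424.1] F [-0.4 -0.6  0.3] w 0.3 0.0
z_b [ 0.112  0.013 -0.994] x_b [ 0.994 -0.001  0.112] q [-0.075  0.899  0.22   0.018  1.911  1.542]
t 8.33 bench pos [301.9 128.5 394.3] F [-0.5 -0.2  0.3] w 0.1 0.0
z_b [ 0.147  0.015 -0.989] x_b [ 0.989 -0.001  0.147] q [-0.085  0.935  0.218  0.022  1.842  1.533]
t 8.75 bench pos [323.7 120.7 366.9] F [-0.   0.  -0.4] w 0.5 0.0
z_b [ 0.177  0.017 -0.984] x_b [ 0.984 -0.002  0.177] q [-0.093  0.968  0.219  0.027  1.779  1.525]
```

```bash
python3 -m creep '[{"translation":[36,0,-20],"roll":0,"gripper":0},{"translation":[72,0,-40],"roll":0,"gripper":0},{"translation":[108,0,-60],"roll":0,"gripper":0},{"translation":[144,0,-80],"roll":0,"gripper":0},{"translation":[180,0,-100],"roll":0,"gripper":0}]' 20 >/dev/null
python3 -c "
from h import *
print(viewer.camera_info('wrist')['hand_eye'].round(3))
state()"
python3 -m creep '[{"translation":[30,0,-28],"roll":0,"gripper":0},{"translation":[60,0,-56],"roll":0,"gripper":0},{"translation":[90,0,-84],"roll":0,"gripper":0},{"translation":[120,0,-112],"roll":0,"gripper":0},{"translation":[150,0,-140],"roll":0,"gripper":0}]' 20 >/dev/null
python3 -c "
from h import *
state()"
python3 -m creep '[{"translation":[36,0,-20],"roll":0,"gripper":0},{"translation":[72,0,-40],"roll":0,"gripper":0},{"translation":[108,0,-60],"roll":0,"gripper":0},{"translation":[144,0,-80],"roll":0,"gripper":0},{"translation":[180,0,-100],"roll":0,"gripper":0}]' 20 >/dev/null
python3 -c "
from h import *
state()"
```

```text
[[ 0.    -0.954 -0.3    0.084]
 [ 1.    -0.     0.001 -0.   ]
 [-0.001 -0.3    0.954 -0.144]
 [ 0.     0.     0.     1.   ]]
t 9.17 bench pos [318.6 112.7 403.7] F [ 0.3 -0.8 -0.2] w 0.4 0.0
z_b [ 0.211  0.019 -0.977] x_b [ 0.978 -0.003  0.211] q [-0.104  0.928  0.218  0.034  1.784  1.517]
t 9.58 bench pos [299.  105.3 462.2] F [ 0.3  0.  -0.2] w 0.6 0.0
z_b [ 0.24   0.021 -0.97 ] x_b [ 0.971 -0.003  0.24 ] q [-0.115  0.863  0.218  0.04   1.82   1.51 ]
t 10.0 bench pos [293.2  98.7 489.2] F [-1.   0.5  0.6] w 0.7 0.0
z_b [ 0.269  0.023 -0.963] x_b [ 0.963 -0.004  0.269] q [-0.125  0.833  0.219  0.047  1.82   1.503]
```

```bash
python3 -m creep '[{"translation":[40,-10,-8],"roll":0,"gripper":0},{"translation":[80,-20,-16],"roll":0,"gripper":0},{"translation":[120,-30,-24],"roll":0,"gripper":0},{"translation":[160,-40,-32],"roll":0,"gripper":0},{"translation":[200,-50,-40],"roll":0,"gripper":0}]' 20 >/dev/null
python3 -c "
from h import *
state()"
python3 -m creep '[{"translation":[40,-10,-8],"roll":0,"gripper":0},{"translation":[80,-20,-16],"roll":0,"gripper":0},{"translation":[120,-30,-24],"roll":0,"gripper":0},{"translation":[160,-40,-32],"roll":0,"gripper":0},{"translation":[200,-50,-40],"roll":0,"gripper":0}]' 20 >/dev/null
python3 -m creep '[{"translation":[36,-5,-20],"roll":0,"gripper":0},{"translation":[72,-10,-40],"roll":0,"gripper":0},{"translation":[108,-15,-60],"roll":0,"gripper":0},{"translation":[144,-20,-80],"roll":0,"gripper":0},{"translation":[180,-25,-100],"roll":0,"gripper":0}]' 20 >/dev/null
python3 -c "
from h import *
state()"
python3 -m creep '[{"translation":[40,-5,-8],"roll":0,"gripper":0},{"translation":[80,-10,-16],"roll":0,"gripper":0},{"translation":[120,-15,-24],"roll":0,"gripper":0},{"translation":[160,-20,-32],"roll":0,"gripper":0},{"translation":[200,-25,-40],"roll":0,"gripper":0}]' 20 >/dev/null
python3 -c "
from h import *
state()"
```

```text
t 10.42 bench pos [303.3 122.2 486.7] F [ 0.  -0.2 -0. ] w 0.5 0.0
z_b [ 0.299  0.025 -0.954] x_b [ 0.954 -0.005  0.299] q [-0.098  0.839  0.219  0.043  1.782  1.528]
t 11.25 bench pos [298.9 145.3 527.9] F [0.2 0.1 0.1] w 0.1 0.0
z_b [ 0.363  0.031 -0.931] x_b [ 0.932 -0.007  0.363] q [-0.073  0.797  0.218  0.044  1.756  1.554]
t 11.67 bench pos [306.9 149.  530. ] F [-0.7  0.4 -1. ] w 0.7 0.0
z_b [ 0.39   0.034 -0.92 ] x_b [ 0.921 -0.008  0.39 ] q [-0.07   0.798  0.219  0.046  1.725  1.557]
```

```bash
python3 -m creep '[{"translation":[40,-3,-8],"roll":0,"gripper":0},{"translation":[80,-6,-16],"roll":0,"gripper":0},{"translation":[120,-9,-24],"roll":0,"gripper":0},{"translation":[160,-12,-32],"roll":0,"gripper":0},{"translation":[200,-15,-40],"roll":0,"gripper":0}]' 20 >/dev/null
python3 -m creep '[{"translation":[40,-3,-8],"roll":0,"gripper":0},{"translation":[80,-6,-16],"roll":0,"gripper":0},{"translation":[120,-9,-24],"roll":0,"gripper":0},{"translation":[160,-12,-32],"roll":0,"gripper":0},{"translation":[200,-15,-40],"roll":0,"gripper":0}]' 20 >/dev/null
python3 -m creep '[{"translation":[40,-3,-8],"roll":0,"gripper":0},{"translation":[80,-6,-16],"roll":0,"gripper":0},{"translation":[120,-9,-24],"roll":0,"gripper":0},{"translation":[160,-12,-32],"roll":0,"gripper":0},{"translation":[200,-15,-40],"roll":0,"gripper":0}]' 20 >/dev/null
python3 -m creep '[{"translation":[40,-3,-8],"roll":0,"gripper":0},{"translation":[80,-6,-16],"roll":0,"gripper":0},{"translation":[120,-9,-24],"roll":0,"gripper":0},{"translation":[160,-12,-32],"roll":0,"gripper":0},{"translation":[200,-15,-40],"roll":0,"gripper":0}]' 20 >/dev/null
python3 -c "
from h import *
state()
th=np.radians(32);c=np.array([.0235,-.055,.221]);a=np.array([-np.sin(th),0,np.cos(th)])
print('pre',c+a*.12)
togo([.30,.145,.60]);togo([-.15,.0,.6]); togo([-.15,-.055,.45])"
```

```text
t 13.33 bench pos [320.4 139.7 580. ] F [ 0.8  0.3 -0.9] w 0.6 0.0
z_b [ 0.508  0.045 -0.86 ] x_b [ 0.861 -0.013  0.508] q [-0.086  0.757  0.219  0.069  1.634  1.547]
pre [-0.04009031 -0.055       0.32276577]
t 13.33 bench pos [320.4 139.7 580. ] F [ 0.8  0.3 -0.9] w 0.6 0.0
z_b [ 0.508  0.045 -0.86 ] x_b [ 0.861 -0.013  0.508] q [-0.086  0.757  0.219  0.069  1.634  1.547]
tool shift mm [ -7.5  -6.4 -27.3]
t 13.33 bench pos [320.4 139.7 580. ] F [ 0.8  0.3 -0.9] w 0.6 0.0
z_b [ 0.508  0.045 -0.86 ] x_b [ 0.861 -0.013  0.508] q [-0.086  0.757  0.219  0.069  1.634  1.547]
tool shift mm [-393.1  133.1 -262.5]
t 13.33 bench pos [320.4 139.7 580. ] F [ 0.8  0.3 -0.9] w 0.6 0.0
z_b [ 0.508  0.045 -0.86 ] x_b [ 0.861 -0.013  0.508] q [-0.086  0.757  0.219  0.069  1.634  1.547]
tool shift mm [-468.7  194.8 -136. ]
```

Tilt is now 30.7° outward with yaw aligned. Next I'll retreat high over the lamp to the robot's side.

```bash
python3 -m creep '[{"translation":[-32,11,-22],"roll":0,"gripper":0},{"translation":[-64,22,-44],"roll":0,"gripper":0},{"translation":[-96,33,-66],"roll":0,"gripper":0},{"translation":[-128,44,-88],"roll":0,"gripper":0},{"translation":[-160,55,-110],"roll":0,"gripper":0}]' 20 >/dev/null
python3 -m creep '[{"translation":[-32,11,-21],"roll":0,"gripper":0},{"translation":[-64,22,-42],"roll":0,"gripper":0},{"translation":[-96,33,-62],"roll":0,"gripper":0},{"translation":[-128,44,-82],"roll":0,"gripper":0},{"translation":[-160,55,-102],"roll":0,"gripper":0}]' 20 >/dev/null
python3 -m creep '[{"translation":[-35,10,-15],"roll":0,"gripper":0},{"translation":[-68,20,-28],"roll":0,"gripper":0},{"translation":[-68,20,-28],"roll":0,"gripper":0}]' 20 >/dev/null
python3 -c "
from h import *
togo([-.10,-.055,.42]);c=np.array([.0235,-.055,.221]);th=np.radians(32);a=np.array([-np.sin(th),0,np.cos(th)])
togo(c+a*.089)"
```

```text
t 14.42 bench pos [-138.5    4.4  581.9] F [-0.3 -0.6 -0.5] w 0.4 0.0
z_b [ 0.505  0.043 -0.862] x_b [ 0.863 -0.015  0.505] q [-0.546 -0.139  1.494  0.295  1.342  1.065]
tool shift mm [-47.7  66.9 156.5]
t 14.42 bench pos [-138.5    4.4  581.9] F [-0.3 -0.6 -0.5] w 0.4 0.0
z_b [ 0.505  0.043 -0.862] x_b [ 0.863 -0.015  0.505] q [-0.546 -0.139  1.494  0.295  1.342  1.065]
tool shift mm [-44.2  73.1 301.5]
```

```bash
python3 -m creep '[{"translation":[-10,14,32],"roll":0,"gripper":0},{"translation":[-20,28,64],"roll":0,"gripper":0},{"translation":[-30,42,96],"roll":0,"gripper":0},{"translation":[-40,56,128],"roll":0,"gripper":0},{"translation":[-47,68,158],"roll":0,"gripper":0}]' 20 >/dev/null
python3 -m creep '[{"translation":[1,2,35],"roll":0,"gripper":0},{"translation":[2,4,70],"roll":0,"gripper":0},{"translation":[3,5,100],"roll":0,"gripper":0},{"translation":[3,5,100],"roll":0,"gripper":0},{"translation":[3,5,100],"roll":0,"gripper":0}]' 20 >/dev/null
python3 - <<'E'
from h import *
c=np.array([.0235,-.055,.221]);th=np.radians(32);a=np.array([-np.sin(th),0,np.cos(th)])
togo(c+a*.019)
o,m=state();im=viewer.camera('wrist');cv2.imwrite('pics/w3.png',im);viewer.camera('scene')
h=viewer.camera_info('wrist');K=h['intrinsics'];H=h['hand_eye']
P=m.T@(world(c)-o['position']);q=H[:3,:3].T@(P-H[:3,3]);print('pred',K@q/q[2],'depth',q[2],viewer.recognise('wrist','oil_cap')[:2])
hsv=cv2.cvtColor(im,cv2.COLOR_BGR2HSV);mk=cv2.inRange(hsv,(0,170,90),(5,255,255))|cv2.inRange(hsv,(172,170,90),(180,255,255))
n,_,s,ce=cv2.connectedComponentsWithStats(mk);i=1+s[1:,4].argmax();print(s[i],ce[i])
E
```

```text
t 15.25 bench pos [-38.6 -55.8 333.9] F [ 0.3 -0.2  0.7] w 0.7 0.0
z_b [ 0.505  0.047 -0.862] x_b [ 0.863 -0.013  0.505] q [-0.558  0.227  1.771  0.445  0.744  0.783]
tool shift mm [ -4.    4.4 109.7]
t 15.25 bench pos [-38.6 -55.8 333.9] F [ 0.3 -0.2  0.7] w 0.7 0.0
z_b [ 0.505  0.047 -0.862] x_b [ 0.863 -0.013  0.505] q [-0.558  0.227  1.771  0.445  0.744  0.783]
pred [287.34562679 209.39110463   1.        ] depth 0.28611636337343993 [{'bbox': [267.4, 182.4, 43.7, 55.8], 'p': 0.96}, {'bbox': [267.5, 344.4, 24.9, 20.3], 'p': 0.56}]
[ 266  182   43   48 1614] [287.2645601  205.76332094]
```

View pics/w3.png

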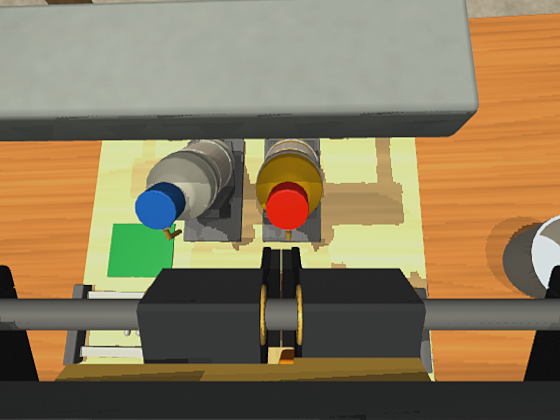

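The wrist view shows the red cap at (287,206), against a prediction of (287,209). The blue cap is well to the left at (160,205), and the lamp is clear. I'll approach along the can's axis.

```bash
python3 -m creep '[{"translation":[-1,1,30],"roll":0,"gripper":0},{"translation":[-2,3,60],"roll":0,"gripper":0},{"translation":[-3,4,85],"roll":0,"gripper":0},{"translation":[-3,4,95],"roll":0,"gripper":0},{"translation":[-3,4,98],"roll":0,"gripper":0}]' 20
python3 -m creep '[{"translation":[0,0,1],"roll":0,"gripper":0},{"translation":[0,0,2],"roll":0,"gripper":0}]' 20
python3 - <<'E'
from h import *
c=np.array([.0235,-.055,.221]);th=np.radians(32);a=np.array([-np.sin(th),0,np.cos(th)])
togo(c+a*.019)
E
```

```text
time: 15.82
position: [0.626, -0.1336, 0.2494]
tool_rot: [0.964, -0.019, 0.264, -0.018]
ft_force: [-0.1, 0.8, 0.8]
grip_width: 0.0002
grip_force: 0.0
time: 15.98
position: [0.6272, -0.1339, 0.2497]
tool_rot: [0.964, -0.019, 0.265, -0.018]
ft_force: [-0.4, 0.1, 0.2]
grip_width: 0.0005
grip_force: 0.0
t 15.98 bench pos [ 10.1 -56.  249.7] F [-0.4  0.1  0.2] w 0.5 0.0
z_b [ 0.51   0.044 -0.859] x_b [ 0.86  -0.012  0.51 ] q [-0.508  0.408  1.775  0.538  0.556  0.698]
tool shift mm [-3.5 -0.5 12.5]
```

```bash
python3 -m creep '[{"translation":[-2,0,2],"roll":0,"gripper":0},{"translation":[-2,0,4],"roll":0,"gripper":0},{"translation":[-2,0,6],"roll":0,"gripper":0},{"translation":[-2,0,8],"roll":0,"gripper":0},{"translation":[-2,0,10],"roll":0,"gripper":0}]' 20
python3 -m creep '[{"translation":[0,0,2],"roll":0,"gripper":0},{"translation":[0,0,2],"roll":0,"gripper":0}]' 20
python3 -m creep '[{"translation":[0,0,2],"roll":0,"gripper":0},{"translation":[0,0,2],"roll":0,"gripper":0}]' 20
```

```text
time: 16.4
position: [0.6303, -0.1333, 0.2383]
tool_rot: [0.964, -0.019, 0.264, -0.018]
ft_force: [-1.8, -0.7, 3.5]
grip_width: 0.0003
grip_force: 1.5
time: 16.57
position: [0.6314, -0.1333, 0.2365]
tool_rot: [0.964, -0.019, 0.264, -0.018]
ft_force: [-2.3, -0.8, 4.0]
grip_width: 0.0004
grip_force: 1.9
time: 16.73
position: [0.6324, -0.1334, 0.2349]
tool_rot: [0.964, -0.019, 0.264, -0.018]
ft_force: [-2.4, -0.4, 4.3]
grip_width: 0.0004
grip_force: 2.5
```

The contact is on the cap: 4.9 N along the axis, or about 3 mm. I'll press deeper.

```bash
python3 -m creep '[{"translation":[0,0,2],"roll":0,"gripper":0},{"translation":[0,0,4],"roll":0,"gripper":0},{"translation":[0,0,6],"roll":0,"gripper":0},{"translation":[0,0,6],"roll":0,"gripper":0}]' 20
```

```text
time: 17.07
position: [0.6356, -0.1334, 0.23]
tool_rot: [0.964, -0.019, 0.264, -0.018]
ft_force: [-5.1, -1.9, 6.8]
grip_width: 0.0003
grip_force: 4.2
```

About 9 mm and 8.5 N along the axis, so it's well pressed. I'll hold briefly, then withdraw.

```bash
python3 -m creep '[{"translation":[0,0,0],"roll":0,"gripper":0},{"translation":[0,0,0],"roll":0,"gripper":0},{"translation":[0,0,-10],"roll":0,"gripper":0},{"translation":[0,0,-25],"roll":0,"gripper":0},{"translation":[0,0,-60],"roll":0,"gripper":0}]' 20
python3 -m creep '[{"translation":[0,0,-40],"roll":0,"gripper":30},{"translation":[-10,0,-50],"roll":0,"gripper":55},{"translation":[-10,0,-50],"roll":0,"gripper":55},{"translation":[-10,0,-50],"roll":0,"gripper":55}]' 20
python3 - <<'E'
from h import *
o,m=state()
zb=RB.inv().apply(m[:,2]);g=np.array([-.129,-.055,.092]);togo(g-zb*.10);togo(g)
c=np.array([.0235,-.055,.221])
im=viewer.camera('wrist');cv2.imwrite('pics/w4.png',im);h=viewer.camera_info('wrist');K=h['intrinsics'];H=h['hand_eye']
P=m.T@(world(c)-o['position']);q=H[:3,:3].T@(P-H[:3,3]);print('pred',K@q/q[2])
hsv=cv2.cvtColor(im,cv2.COLOR_BGR2HSV);mk=cv2.inRange(hsv,(0,170,90),(5,255,255))|cv2.inRange(hsv,(172,170,90),(180,255,255))
n,_,s,ce=cv2.connectedComponentsWithStats(mk);i=1+s[1:,4].argmax();print(s[i],ce[i])
E
```

```text
time: 17.48
position: [0.6036, -0.1335, 0.2777]
tool_rot: [0.965, -0.019, 0.26, -0.02]
ft_force: [0.3, -0.4, 0.3]
grip_width: 0.0004
grip_force: 0.0
time: 17.82
position: [0.5701, -0.135, 0.3188]
tool_rot: [0.964, -0.019, 0.264, -0.018]
ft_force: [0.5, -0.4, -0.1]
grip_width: 0.0195
grip_force: 0.0
t 17.82 bench pos [-47.  -59.4 318.8] F [ 0.5 -0.4 -0.1] w 19.5 0.0
z_b [ 0.508  0.045 -0.86 ] x_b [ 0.861 -0.013  0.508] q [-0.574  0.236  1.81   0.478  0.705  0.731]
t 17.82 bench pos [-47.  -59.4 318.8] F [ 0.5 -0.4 -0.1] w 19.5 0.0
z_b [ 0.508  0.045 -0.86 ] x_b [ 0.861 -0.013  0.508] q [-0.574  0.236  1.81   0.478  0.705  0.731]
tool shift mm [-185.9    5.    53.7]
t 17.82 bench pos [-47.  -59.4 318.8] F [ 0.5 -0.4 -0.1] w 19.5 0.0
z_b [ 0.508  0.045 -0.86 ] x_b [ 0.861 -0.013  0.508] q [-0.574  0.236  1.81   0.478  0.705  0.731]
tool shift mm [-185.9    5.   153.7]
pred [282.00096338 195.14851866   1.        ]
[ 260  167   44   50 1730] [281.99942197 191.92485549]
```

The cap has sprung back: the blob is 3 px from the prediction, the same offset as before. Next is the sled grip.

```bash
python3 -m creep '[{"translation":[-39,1,8],"roll":0,"gripper":55},{"translation":[-78,2,16],"roll":0,"gripper":55},{"translation":[-117,3,25],"roll":0,"gripper":55},{"translation":[-156,4,35],"roll":0,"gripper":55},{"translation":[-186,5,50],"roll":0,"gripper":55}]' 20 
python3 -m creep '[{"translation":[0,0,4],"roll":0,"gripper":55},{"translation":[0,0,4],"roll":0,"gripper":55}]' 20 
python3 - <<'E'
from h import *
togo([-.129,-.055,.092])
E
```

```text
time: 18.28
position: [0.4508, -0.1291, 0.1993]
tool_rot: [0.964, -0.018, 0.264, -0.022]
ft_force: [1.6, 0.3, -0.8]
grip_width: 0.0528
grip_force: 0.0
time: 18.45
position: [0.4551, -0.1301, 0.1964]
tool_rot: [0.964, -0.019, 0.264, -0.022]
ft_force: [-0.5, -0.2, -0.3]
grip_width: 0.0546
grip_force: 0.0
t 18.45 bench pos [-162.   -59.   196.4] F [-0.5 -0.2 -0.3] w 54.6 0.0
z_b [ 0.509  0.053 -0.859] x_b [ 0.861 -0.015  0.509] q [-0.758  0.333  2.206  1.079  0.439 -0.108]
tool shift mm [-24.7   2.  106.8]
```

```bash
python3 -m creep '[{"translation":[-15,1,8],"roll":0,"gripper":55},{"translation":[-25,2,20],"roll":0,"gripper":55},{"translation":[-25,2,30],"roll":0,"gripper":55},{"translation":[-25,2,40],"roll":0,"gripper":55},{"translation":[-25,2,50],"roll":0,"gripper":55}]' 20 
python3 - <<'E'
from h import *
togo([-.129,-.055,.092])
E
```

```text
time: 18.87
position: [0.462, -0.1307, 0.1428]
tool_rot: [0.963, -0.017, 0.267, -0.02]
ft_force: [-0.1, 0.2, 0.1]
grip_width: 0.0549
grip_force: 0.0
t 18.87 bench pos [-155.1  -59.3  142.8] F [-0.1  0.2  0.1] w 54.9 0.0
z_b [ 0.514  0.049 -0.856] x_b [ 0.858 -0.011  0.514] q [-0.746  0.49   2.249  1.555  0.381 -0.615]
tool shift mm [-3.8 -1.5 57.1]
```

```bash
python3 -m creep '[{"translation":[-4,-2,14],"roll":0,"gripper":50},{"translation":[-4,-2,28],"roll":0,"gripper":50},{"translation":[-4,-2,42],"roll":0,"gripper":50},{"translation":[-4,-2,55],"roll":0,"gripper":50},{"translation":[-4,-2,55],"roll":0,"gripper":50}]' 20 
python3 - <<'E'
from h import *
togo([-.129,-.055,.092])
E
```

```text
time: 19.28
position: [0.4876, -0.1266, 0.0925]
tool_rot: [0.963, -0.017, 0.267, -0.021]
ft_force: [-0.4, -0.3, 0.2]
grip_width: 0.0504
grip_force: 0.0
t 19.28 bench pos [-129.7  -54.2   92.5] F [-0.4 -0.3  0.2] w 50.4 0.0
z_b [ 0.514  0.051 -0.856] x_b [ 0.858 -0.01   0.514] q [-0.687  0.64   2.224  1.926  0.383 -0.956]
tool shift mm [0.3 0.8 0.7]
```

```bash
python3 -m creep '[{"translation":[0,0,0],"roll":0,"gripper":15},{"translation":[0,0,0],"roll":0,"gripper":15},{"translation":[0,0,0],"roll":0,"gripper":15},{"translation":[0,0,0],"roll":0,"gripper":15},{"translation":[0,0,0],"roll":0,"gripper":15}]' 25 
python3 -m creep '[{"translation":[0,-12,0.6],"roll":0,"gripper":15},{"translation":[0,-26,1.3],"roll":0,"gripper":15},{"translation":[0,-40,2],"roll":0,"gripper":15},{"translation":[-0.5,-55,2.8],"roll":0,"gripper":15},{"translation":[-0.7,-70,3.6],"roll":0,"gripper":15}]' 25 
python3 - <<'E'
from h import *
togo([-.129,.155,.092])
E
```

```text
time: 19.7
position: [0.4845, -0.1261, 0.0943]
tool_rot: [0.963, -0.018, 0.267, -0.02]
ft_force: [0.0, -2.5, -0.1]
grip_width: 0.0243
grip_force: 2.3
time: 20.12
position: [0.4874, -0.0562, 0.0942]
tool_rot: [0.963, -0.018, 0.266, -0.02]
ft_force: [0.7, -1.7, 1.1]
grip_width: 0.0222
grip_force: 25.1
t 20.12 bench pos [-132.7   16.1   94.2] F [ 0.7 -1.7  1.1] w 22.2 25.1
z_b [ 0.513  0.048 -0.857] x_b [ 0.859 -0.013  0.513] q [-0.513  0.636  2.275  2.257  0.366 -1.127]
tool shift mm [   0.3 -138.6   10.4]
```

```bash
python3 -m creep '[{"translation":[0,-15,0.8],"roll":0,"gripper":15},{"translation":[0,-30,1.5],"roll":0,"gripper":15},{"translation":[0,-45,2.3],"roll":0,"gripper":15},{"translation":[0,-60,3],"roll":0,"gripper":15},{"translation":[0,-75,3.8],"roll":0,"gripper":15}]' 25 
python3 -m creep '[{"translation":[0,-15,0.8],"roll":0,"gripper":15},{"translation":[0,-30,1.5],"roll":0,"gripper":15},{"translation":[0,-45,2.3],"roll":0,"gripper":15},{"translation":[0,-58,3],"roll":0,"gripper":15},{"translation":[0,-58,3],"roll":0,"gripper":15}]' 25 
python3 - <<'E'
from h import *
togo([-.129,.155,.092])
E
```

```text
time: 20.53
position: [0.4902, 0.0193, 0.0942]
tool_rot: [0.964, -0.018, 0.265, -0.02]
ft_force: [-1.8, -1.3, -0.8]
grip_width: 0.0223
grip_force: 25.1
time: 20.95
position: [0.4924, 0.0791, 0.0942]
tool_rot: [0.964, -0.016, 0.265, -0.021]
ft_force: [-2.2, 4.6, -0.2]
grip_width: 0.0225
grip_force: 25.3
t 20.95 bench pos [-133.   151.6   94.2] F [-2.2  4.6 -0.2] w 22.5 25.3
z_b [ 0.51   0.052 -0.859] x_b [ 0.86  -0.008  0.51 ] q [-0.12   0.634  2.257  2.816  0.294 -1.32 ]
tool shift mm [ 2.3 -3.3  4.1]
```

```bash
python3 -m creep '[{"translation":[0,-2,0],"roll":0,"gripper":15},{"translation":[0,-3,0],"roll":0,"gripper":15},{"translation":[0,-3,0],"roll":0,"gripper":15}]' 25 
python3 -c "
from h import *
state()"
python3 -m creep '[{"translation":[0,0,0],"roll":0,"gripper":50},{"translation":[0,0,0],"roll":0,"gripper":50},{"translation":[0,0,0],"roll":0,"gripper":50},{"translation":[0,0,0],"roll":0,"gripper":50},{"translation":[0,0,-5],"roll":0,"gripper":50}]' 25 
python3 -m creep '[{"translation":[0,0,-20],"roll":0,"gripper":50},{"translation":[0,0,-45],"roll":0,"gripper":50},{"translation":[0,0,-75],"roll":0,"gripper":50},{"translation":[0,0,-105],"roll":0,"gripper":50},{"translation":[0,0,-120],"roll":0,"gripper":50}]' 25 
python3 - <<'E'
from h import *
o,m=state();im=viewer.camera('wrist');h=viewer.camera_info('wrist');K=h['intrinsics'];H=h['hand_eye']
for b in([-.129,.155,.107],[-.1565,.155,.018]):
  P=m.T@(world(b)-o['position']);c=H[:3,:3].T@(P-H[:3,3]);print('pred',b,(K@c/c[2]).round())
top=viewer.camera('top')
cv2.imwrite('pics/fin.png',np.hstack([cv2.resize(im,(400,300)),cv2.resize(top[135:245,225:360],(400,300),interpolation=cv2.INTER_CUBIC)]))
E
```

```text
time: 21.2
position: [0.4924, 0.0802, 0.0942]
tool_rot: [0.964, -0.017, 0.265, -0.021]
ft_force: [-4.2, 3.3, 1.4]
grip_width: 0.0223
grip_force: 25.2
t 21.2 bench pos [-133.   152.7   94.2] F [-4.2  3.3  1.4] w 22.3 25.2
z_b [ 0.51   0.05  -0.859] x_b [ 0.86  -0.011  0.51 ] q [-0.116  0.634  2.256  2.827  0.293 -1.324]
time: 21.62
position: [0.4927, 0.0794, 0.0988]
tool_rot: [0.963, -0.018, 0.267, -0.02]
ft_force: [-0.2, 0.7, -0.1]
grip_width: 0.0462
grip_force: 0.0
time: 22.03
position: [0.4473, 0.0827, 0.1737]
tool_rot: [0.963, -0.016, 0.266, -0.03]
ft_force: [0.2, 0.9, -0.6]
grip_width: 0.0498
grip_force: 0.0
t 22.03 bench pos [-178.1  153.4  173.7] F [ 0.2  0.9 -0.6] w 49.8 0.0
z_b [ 0.511  0.069 -0.857] x_b [ 0.859 -0.013  0.511] q [-0.144  0.377  2.307  2.092  0.142 -0.604]
pred [-0.129, 0.155, 0.107] [287. 214.   1.]
pred [-0.1565, 0.155, 0.018] [291. 264.   1.]
```

View pics/fin.png

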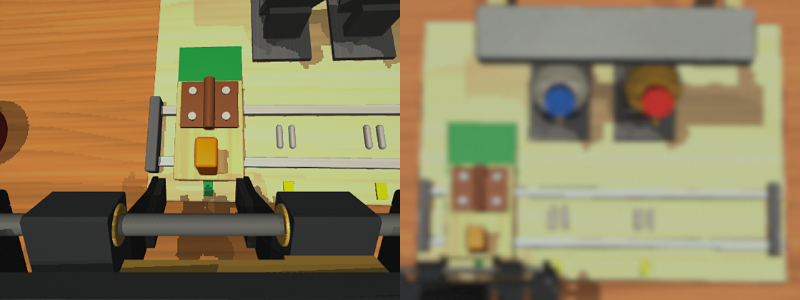

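The sled sits centred on the green square and mark. The grip is at column 288 against 287 predicted, the middle and red stations are empty, and the fingers are clear. I'll hand in.

```bash
python3 -m creep '[{"translation":[0,0,-20],"roll":0,"gripper":50},{"translation":[0,0,-20],"roll":0,"gripper":50},{"translation":[0,0,-20],"roll":0,"gripper":50}]' 25; python3 -c "
from rig import hand_in
print(hand_in())"
```

```text
time: 22.38
position: [0.4375, 0.0818, 0.1898]
tool_rot: [0.964, -0.016, 0.265, -0.03]
ft_force: [0.1, 0.3, -0.0]
grip_width: 0.05
grip_force: 0.0
the job is handed in; nothing more can be done
None
```

I moved the sled to the red-cap station, pressed the red cap about 9 mm and let it spring back, then moved the sled on to the green drip station, let go and handed in at about 22 s; the blue cap and the loose things were not touched, and no verdict came back.

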